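# Lock the sprung lid of a culture jar

### The job

Two culture jars stand on the bench. On one the lid has only been dropped into its slot and stands proud on its spring: take it by its wing, press it straight down against the spring, turn it a quarter turn clockwise seen from above while holding it down, and let it rise and seat so that it stays locked, its wing square across the line of the collar's two marks. Leave the other jar's lid, which is already locked, alone.

Things in the scene. Friction and masses are not known exactly. Their poses are not given: they have to be found in the camera images.
- lid: unlocked loose lid, 90 to 140 g: disc 70 mm across, 5 thick, with an upright black wing 56 long, 12 wide, 30 high across its middle along the lid's x (z up). Origin: centre of disc underside, 169.5 mm above the table (wing top 204.5). Two lugs on its stem, in line with the wing, stand in the collar's slot. Free to turn when 13 mm below its start; bottoms at 18, so press 15 to 16.
- jar: its jar: fixed, glass, 114 mm across, on a grey foot 132 across; steel collar 92 across, top at 150 mm. Origin: foot centre on the table. Slot along jar x, marked by two brass ridges 5 high on the collar rim, 39 to 46 mm from the axis. Spring: 7 N plus 0.4 N per mm. Lugs turn only clockwise from above (yaw decreasing), to a stop 10 degrees past 90; at 80 to 98 they rise into seats when released.
- lid_shut: the other lid, same make and axes as the unlocked one, already locked on its own jar: its origin is 160.5 mm above the table, 9 mm lower than the unlocked lid's start, and its wing stands square across its collar's two marks. A lid properly locked looks like this: the spring holds its lugs up in their seats.
- jar_shut: the jar of the locked lid: same make and size as the other jar, fixed to the table, same origin and axes (slot and the two brass collar ridges along its x). The two jars change sides from one start to another.

How it is judged (in metres and radians):
On the way, in this order (a step that is already met when the one before it is completed fails the run):
1. the lid is pressed down at least 11.5 mm in its slot, not yet turned (z of lid in the frame of jar below 0.158 m and angle between the x axis of lid and the x axis of jar, either way round below 0.35 rad), for 0.05 s.
2. while still pressed down it is turned to within 20 degrees of a quarter turn (z of lid in the frame of jar below 0.1585 m and angle between the x axis of lid and the y axis of jar, either way round below 0.35 rad), for 0.05 s.
At the end, for the whole second after the job is handed in: The lid is let go, at rest, level within 7 degrees, seated by its spring with its origin 158 to 163 mm above the table, centred on its jar within 6 mm, its wing within 15 degrees of square across the collar's marks; the other lid has moved less than 10 mm (z of lid in the frame of jar between 0.158 and 0.163 m and angle between the x axis of lid and the y axis of jar, either way round below 0.26 rad and horizontal distance between lid and jar below 0.006 m and angle between lid's own z axis and vertical below 0.12 rad and linear speed of lid below 0.02 m/s and distance of lid_shut from where it was at the start of the episode below 0.01 m); the robot touches nothing.
It fails at once if the lid that was already locked is shifted by more than 10 mm or turned more than 23 degrees from its locked direction (distance of lid_shut from where it was at the start of the episode above 0.01 m or angle between the x axis of lid_shut and the y axis of jar_shut, either way round above 0.4 rad).
It also fails if it takes over 32 s, if anything falls off the work surface, if the arm or the gripper's body presses on something with over 40 N, if the wrist force passes 120 N, or if a joint passes its speed limit or range.

### The arm

A 6-joint arm with a two-finger parallel gripper is mounted at the origin on the work surface. World frame = base frame: x ahead of the robot, y to its left, z up, the work surface at z = 0. Lengths are in m, angles in degrees, forces in N, time in s.
With the tool pointing down it reaches from about 0.35 to 0.875 m from the base axis. Payload 4.2 kg.
Tool frame: the origin (TCP) lies on the centre line of the jaws, within the pads' length; the fingertips stand tip_reach ahead of it and the grasp point (between the pads) is the TCP (tip_reach is the distance from the TCP to the fingertips, in m); z points along the fingers, y is the line along which they close (so a half turn about z gives the same grasp; the last joint's range is limited). The gripper opens to 87 mm and grips with 3 to 60 N. Pads are 19 mm wide; open, the fingers measure 117 mm over their backs; the gripper's body (75 mm by 190 mm) begins 51 mm behind the grasp point.
Start: joints at [-54.282, 22.042, 0.453, 0, -68.411, -14.817], TCP at [0.223, -0.584, 0.242] pointing down, gripper open.
Joint ranges: [-179.83, 179.83], [-69.29, 118.12], [-61.27, 80.66], [-181.25, 117.63], [-171.15, -9.14], [-177.46, 177.46]. Speed limits (degrees/s): [159.86, 159.86, 180, 180, 180, 180].

### API

Orientations are given as a 3x3 rotation matrix whose columns are the frame's x, y, z axes.
In Python, from station import sense, capture, finish_job, tip_reach gives the robot as it stands.
- The arm moves only by the tool arm_command, never from a script. Its argument "deltas" is a list of rows, each a list of 7 numbers: the turn, a rotation vector about the tool's x, y, z in rad, then the shift along the tool's x, y, z in cm, then the closure, from -1 (fully open) to 1 (shut), so that 0 is half open. In form: [[rx, ry, rz, dx, dy, dz, hand], ...]. A call has 1 to 8 rows; each row is the pose to reach, as a shift and turn from the pose commanded when the call began, along the tool's axes at that moment; what a row does not reach only later rows make up. A row lasts 1/12 s, in which the tool goes at most 41.7 mm and 7.16 degrees, less where a joint would pass 70% of its speed; a pose out of reach is approached as far as the arm can. A call with a gripper value outside its range is refused whole. The fingers move at their own pace and stop on an object; the grip force is fixed at half the most. Time passes only in rows, so rows that repeat a pose let the fingers close. It gives the time, the measured TCP pose, the force, the opening and the grip force at its end, in the units of the state.
- sense(): the state, without advancing time (a new reading comes with each control period).
- capture(name): name is "side" or "top" or "wrist"; returns a dict with "pixels" (480x640x3 uint8, blue, green, red), "fovy" (degrees; the focal length in pixels is half the picture's height over the tangent of half this angle, whatever the lens; pixels are square), "cx", "cy" (the principal point, pixels), "rvec" (rotation vector, rad) and "tvec" (3), from world to camera coordinates, as OpenCV has them. Camera axes: x right, y down, z forward; pixel columns grow to the right and rows downward; lengths in m; the calibration is good to about 2 mm. The wrist camera is an equidistant fisheye: a pixel r from the principal point sees the ray r / f radians off the axis. A picture is of the moment at which its call begins. There is no depth.
- finish_job(): hands the job in; it is judged then, once.
The state is a dict: "time_s": time; "joints": joint angles; "joint_velocities": joint speeds; "effort": joint torques, N m; "tcp_pos": TCP position; "ee_rot": TCP orientation; "wrist_force": force on the tool from outside, world axes, zero at the start; "moment": the same for the moment, N m; "gripper_width": opening from 0.0 (shut) to 1.0 (fully open); "gripper_force": force on a finger pad.
Only numpy, scipy, OpenCV 4.12 (cv2) and the standard library are available. Lean on these libraries where they do the work, as an engineer would, in place of code of your own. Each camera call takes 0.05 s, during which the arm holds its last target. There are 200 camera calls.

## Working session

There is one attempt and no reset: what is moved stays moved. The work goes in short steps, Python scripts to look and compute and a tool call to move; the robot and the scene stay as the last step left them, time stands still between calls to the robot, and variables do not carry over. Pictures are saved under pics/ and viewed, at most 10 in all, crops included, and the job is handed in when it is done.

Besides the shell and the picture viewer there is one more tool, called after ">>>" as name(argument=value, ...) on one line, values as JSON. arm_command: Moves the arm, as the interface text tells. Its arguments: {"type":"object","properties":{"deltas":{"type":"array"}},"required":["deltas"]}

```bash
mkdir -p pics && cat > h.py <<'E'
import numpy as np, cv2
from station import sense, capture, finish_job, tip_reach
def cam(c):
    R=cv2.Rodrigues(np.array(c["rvec"],float))[0]; t=np.array(c["tvec"],float).ravel()
    f=240/np.tan(np.radians(c["fovy"])/2); return R,t,f
def ray(c,u,v,fish=False):
    R,t,f=cam(c); x,y=u-c["cx"],v-c["cy"]
    if fish:
        r=np.hypot(x,y)+1e-9; d=np.array([x/r*np.sin(r/f),y/r*np.sin(r/f),np.cos(r/f)])
    else: d=np.array([x/f,y/f,1.])
    return -R.T@t, R.T@d
def onz(c,u,v,z,fish=False):
    o,d=ray(c,u,v,fish); return o+d*(z-o[2])/d[2]
E
python3 - <<'E'
from h import *
s=sense(); print(s["time_s"],s["tcp_pos"],np.round(s["ee_rot"],3),tip_reach)
import pickle
ims={n:capture(n) for n in("top","side","wrist")}
pickle.dump(ims,open("c0.pkl","wb"))
for n,c in ims.items(): print(n,c["fovy"],-cam(c)[0].T@cam(c)[1]); cv2.imwrite(f"pics/{n}0.png",c["pixels"])
E
```

```text
0.0 [ 0.22280753 -0.58332679  0.24046639] [[-0.934 -0.357 -0.001]
 [-0.357  0.934  0.002]
 [ 0.     0.002 -1.   ]] 0.019
top 50.13769704148521 [ 0.49303233 -0.00740462  0.97233256]
side 49.03439659106633 [ 0.50721386 -0.51337337  0.57103074]
wrist 65.70646984690485 [ 0.14375017 -0.61400181  0.38387661]
```

View pics/top0.png

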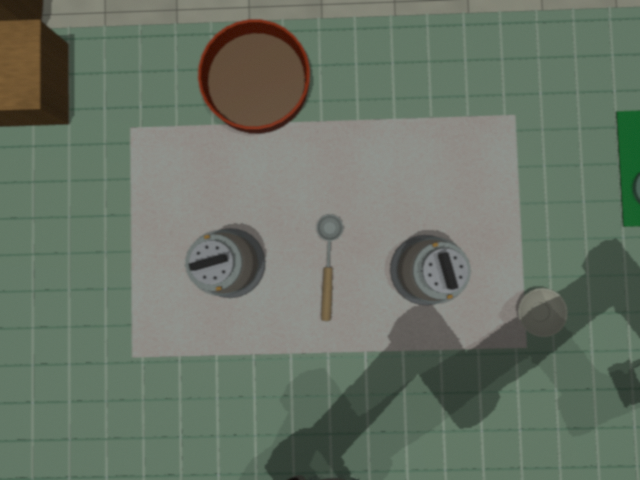

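View pics/side0.png

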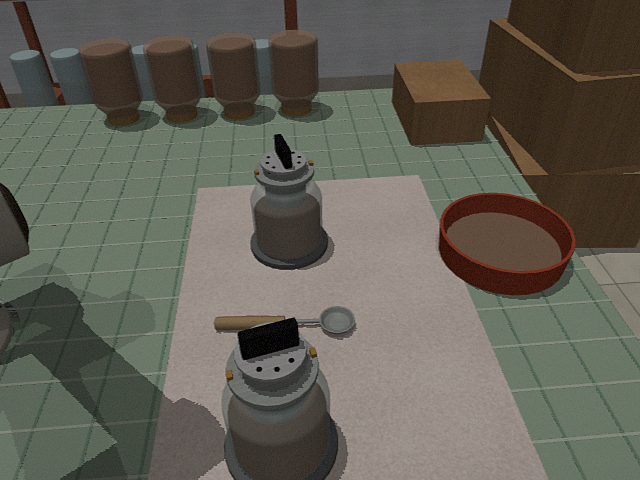

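The top view shows the right jar (lid ≈ (446,270)) with its wing in line with its brass marks at (435,245) and (450,297), so it is the unlocked one. On the left jar (≈ (210,262)) the wing is square across the marks at (208,237) and (219,289), so it is locked. In the side view the near jar is the unlocked one, with its wing at about (268,338) and marks at (229,375) and (313,352).

```bash
python3 - <<'E'
from h import *; import pickle
ims=pickle.load(open("c0.pkl","rb"))
def blobs(c,roi,kind):
    x0,y0,x1,y1=roi; p=c["pixels"][y0:y1,x0:x1]; h=cv2.cvtColor(p,cv2.COLOR_BGR2HSV)
    m=((h[...,2]<45) if kind=="w" else ((h[...,1]>110)&(h[...,0]>8)&(h[...,0]<28)&(h[...,2]>70))).astype(np.uint8)
    n,l,st,ce=cv2.connectedComponentsWithStats(m)
    out=[]
    for i in np.argsort(-st[1:,4])[:(1 if kind=="w" else 2)]+1:
        ys,xs=np.where(l==i); out.append((st[i,4],ce[i]+[x0,y0],cv2.minAreaRect(np.c_[xs+x0,ys+y0].astype(np.float32))))
    return out
for n,roi in(("top",(415,235,475,310)),("side",(215,305,335,390))):
    c=ims[n]; print(n)
    M=[]
    for a,ce,r in blobs(c,roi,"b"):
        P=onz(c,*ce,0.153); M.append(P); print(" mark",a,ce.round(1),P.round(4))
    if len(M)==2: d=M[0]-M[1]; print(" centre",((M[0]+M[1])/2).round(4),"sep",np.linalg.norm(d),"yaw",np.degrees(np.arctan2(d[1],d[0])))
    for a,ce,r in blobs(c,roi,"w"):
        b=cv2.boxPoints(r); 
        print(" wing",a,ce.round(1),b.round(1).tolist())
        Q=np.array([onz(c,*q,0.2045 if n=="top" else .19) for q in b]); print(Q.round(4).tolist())
        e=[Q[1]-Q[0],Q[2]-Q[1]]; e.sort(key=np.linalg.norm); print(" c",Q.mean(0).round(4),[np.linalg.norm(x).round(4) for x in e],"yaw",np.degrees(np.arctan2(e[1][1],e[1][0])), onz(c,*ce,.19).round(4))
s=sense();print(s["joints"])
E
```

```text
top
 mark 11 [434.6 244.1] [ 0.5222 -0.1753  0.153 ]
 mark 11 [449.6 296.1] [ 0.4393 -0.1955  0.153 ]
 centre [ 0.4808 -0.1854  0.153 ] sep 0.08536828272295192 yaw 13.709680996480134
 wing 286 [447.2 270.5] [[438.29998779296875, 254.5], [446.29998779296875, 252.1999969482422], [456.20001220703125, 286.3999938964844], [448.20001220703125, 288.70001220703125]]
[[0.5047, -0.1695, 0.2045], [0.5078, -0.1815, 0.2045], [0.4568, -0.194, 0.2045], [0.4537, -0.1821, 0.2045]]
 c [ 0.4808 -0.1818  0.2045] [np.float64(0.0124), np.float64(0.0526)] yaw -166.1782361065231 [ 0.4804 -0.185   0.19  ]
side
 mark 41 [228.7 373.5] [ 0.4387 -0.198   0.153 ]
 mark 37 [312.5 351. ] [ 0.5207 -0.1786  0.153 ]
 centre [ 0.4797 -0.1883  0.153 ] sep 0.08436375977343617 yaw -166.6718944124286
 wing 1716 [268.3 338.3] [[235.60000610351562, 331.6000061035156], [295.3999938964844, 316.6000061035156], [302.5, 345.1000061035156], [242.8000030517578, 360.1000061035156]]
[[0.4489, -0.1783, 0.19], [0.5061, -0.1649, 0.19], [0.511, -0.2006, 0.19], [0.4566, -0.2124, 0.19]]
 c [ 0.4806 -0.1891  0.19  ] [np.float64(0.036), np.float64(0.0588)] yaw 13.191803693683218 [ 0.4796 -0.1895  0.19  ]
[-5.42813835e+01  2.20798903e+01  3.97832890e-01 -1.86918538e-02
 -6.84102440e+01 -1.48164662e+01]
```

View pics/wrist0.png

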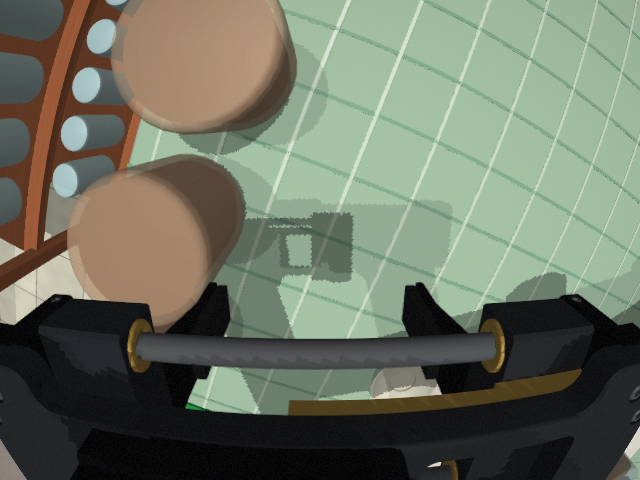

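```bash
cat >> h.py <<'E'
def delta(p,yaw):
    "delta row from current pose to p with tool down, tool y at yaw deg"
    from scipy.spatial.transform import Rotation as Ro
    s=sense(); R=np.array(s["ee_rot"]); a=np.radians(yaw)
    y=np.array([np.cos(a),np.sin(a),0]); z=np.array([0,0,-1.]); T=np.c_[np.cross(y,z),y,z]
    return Ro.from_matrix(R.T@T).as_rotvec().round(4), (R.T@(np.array(p)-s["tcp_pos"])*100).round(2)
E
python3 - <<'E'
from h import *
print(delta([.480,-.186,.30],103.5))
import pickle; c=pickle.load(open("c0.pkl","rb"))["top"]
for z in(0,.1,.2): print(onz(c,543,312,z))
E
```

```text
(array([ 0.0016, -0.0002,  0.1291]), array([-38.2 ,  27.97,  -5.89]))
[ 0.39495094 -0.40272734  0.        ]
[ 0.40503817 -0.36207019  0.1       ]
[ 0.41512539 -0.32141304  0.2       ]
```

The wrist view shows open bench between the fingers, two tall bottles near the left finger at about (160,240), and the pale object at about (405,385) ahead. I'll rise first, then cross.

>>> arm_command(deltas=[[0, 0, 0, 0, 0, -4, -0.3], [0, 0, 0, 0, 0, -8, -0.3], [0, 0, 0, 0, 0, -11, -0.3], [0, 0, 0.129, -38.2, 28, -11, -0.3], [0, 0, 0.129, -38.2, 28, -11, -0.3], [0, 0, 0.129, -38.2, 28, -11, -0.3], [0, 0, 0.129, -38.2, 28, -11, -0.3], [0, 0, 0.129, -38.2, 28, -11, -0.3]])

```text
time_s: 0.82
tcp_pos: [0.3355, -0.4085, 0.3513]
ee_rot: [[-0.972, -0.233, -0.0], [-0.233, 0.972, 0.0], [0.0, 0.0, -1.0]]
wrist_force: [0.3, 0.5, 0.2]
gripper_width: 0.662
gripper_force: 0.0
```

```bash
python3 -c "
from h import *
s=sense();print(s['time_s'],s['tcp_pos'],s['joints']);print(delta([.480,-.186,.30],103.5))"
```

```text
0.8167 [ 0.3355186  -0.40854242  0.35131922] [-3.30185161e+01  9.14827043e+00 -1.71517989e+00 -1.35713737e-02
 -7.91560553e+01 -4.35083924e+01]
(array([ 0.0004, -0.0001, -0.0005]), array([-19.24,  18.27,   5.14]))
```

>>> arm_command(deltas=[[0, 0, 0, -19.2, 18.3, 0, -0.3], [0, 0, 0, -19.2, 18.3, 0, -0.3], [0, 0, 0, -19.2, 18.3, 0, -0.3], [0, 0, 0, -19.2, 18.3, 0, -0.3], [0, 0, 0, -19.2, 18.3, 2, -0.3], [0, 0, 0, -19.2, 18.3, 5, -0.3], [0, 0, 0, -19.2, 18.3, 5, -0.3], [0, 0, 0, -19.2, 18.3, 5, -0.3]])

```text
time_s: 1.48
tcp_pos: [0.479, -0.1837, 0.2971]
ee_rot: [[-0.971, -0.238, -0.007], [-0.238, 0.971, 0.003], [0.006, 0.005, -1.0]]
wrist_force: [-0.8, -0.3, -0.7]
gripper_width: 0.648
gripper_force: 0.0
```

```bash
python3 - <<'E'
from h import *
s=sense();print(s['time_s'],s['tcp_pos'],np.round(s['joints'],1));print(delta([.480,-.186,.197],103.5))
c=capture("wrist");cv2.imwrite("pics/w1.png",c["pixels"])
import pickle;pickle.dump(c,open("c1.pkl","wb"))
R,t,f=cam(c)
def proj(P):
    q=R@np.array(P)+t; r=np.hypot(q[0],q[1]); a=np.arctan2(r,q[2]); return (c["cx"]+f*a*q[0]/r, c["cy"]+f*a*q[1]/r)
print(proj([.480,-.186,.2045]),proj([.480+.042*np.cos(np.radians(13.5)),-.186+.042*np.sin(np.radians(13.5)),.155]))
E
```

```text
1.4833 [ 0.47900761 -0.18368179  0.29706849] [ -2.9   9.2  -9.3  -0.2 -72.  -73.3]
(array([ 0.0045, -0.0063,  0.0043]), array([-0.1 , -0.29, 10.01]))
(np.float64(311.86471675331313), np.float64(255.57855815049044)) (np.float64(312.1952808882171), np.float64(282.8773702787385))
```

View pics/w1.png

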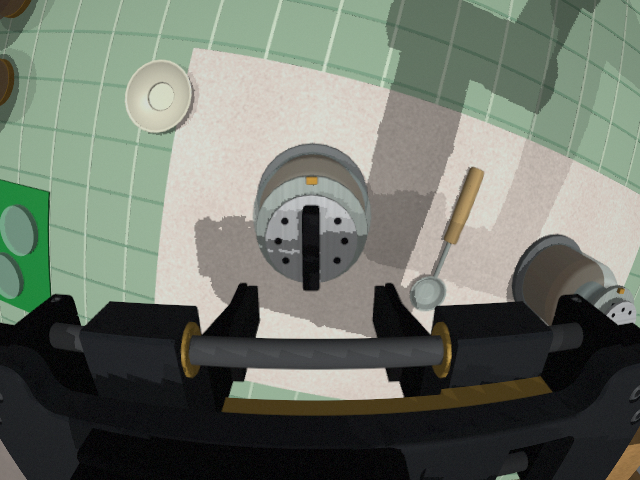

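The wrist view shows the wing upright at u 303–318, v 206–290, with the far brass mark at (312,181). The lid is still in line with its marks. I'll measure the lid centre and slot from this closer view.

```bash
python3 - <<'E'
from h import *; import pickle
c=pickle.load(open("c1.pkl","rb"))
x0,y0,x1,y1=255,165,370,296
p=c["pixels"][y0:y1,x0:x1]; h=cv2.cvtColor(p,cv2.COLOR_BGR2HSV)
m=(p.max(2)<45).astype(np.uint8); n,l,st,ce=cv2.connectedComponentsWithStats(m); i=1+np.argmax(st[1:,4])
ys,xs=np.where(l==i); r=cv2.minAreaRect(np.c_[xs+x0,ys+y0].astype(np.float32)); b=cv2.boxPoints(r); print(st[i],b.round(1).tolist())
for v in range(206,292,8): 
    q=xs[ys==v-y0]+x0; print(v,q.min(),q.max(),np.median(p[v-y0,q-x0],0))
Q=np.array([onz(c,*q,.2045,True) for q in b]);print(Q.round(4).tolist(),Q.mean(0))
m=((h[...,1]>120)&(h[...,0]>8)&(h[...,0]<28)).astype(np.uint8)[:30]
n,l,st,ce=cv2.connectedComponentsWithStats(m); i=1+np.argmax(st[1:,4]); u=ce[i]+[x0,y0]; P=onz(c,*u,.153,True); print("mark",st[i],u,P, "centre",P+.0425*np.array([np.cos(np.radians(13.5)),np.sin(np.radians(13.5)),0]))
# disc rim: bright ellipse of the lid top (z .1745)
print("cam",-cam(c)[0].T@cam(c)[1])
E
```

```text
[  47   41   17   84 1380] [[302.0, 206.0], [318.0, 206.0], [318.0, 289.0], [302.0, 289.0]]
206 305 317 [12. 10.  8.]
214 302 318 [20. 16. 18.]
222 302 318 [24. 21. 21.]
230 302 318 [23. 20. 19.]
238 302 318 [21. 19. 20.]
246 302 318 [14. 13. 13.]
254 302 318 [12. 10. 10.]
262 303 318 [11.5 11.   9.5]
270 303 318 [12.  10.   9.5]
278 303 318 [17.  15.5 16.5]
286 303 318 [20.  15.5 17. ]
[[0.4483, -0.2002, 0.2045], [0.4459, -0.1901, 0.2045], [0.5031, -0.176, 0.2045], [0.5058, -0.1869, 0.2045]] [ 0.47577833 -0.18831862  0.2045    ]
mark [51 12 11  8 73] [311.4109589  180.08219178] [ 0.43746864 -0.19690481  0.153     ] centre [ 0.47879436 -0.18698339  0.153     ]
cam [ 0.39773935 -0.20441926  0.44088986]
```

Wrist and top views agree on the lid axis at about (0.479, -0.187) with slot yaw 13.6°. Next I'll descend part way.

>>> arm_command(deltas=[[0, 0, 0, 0, -0.1, 1.5, -0.3], [0, 0, 0, 0, -0.1, 3, -0.3], [0, 0, 0, 0, -0.1, 4.5, -0.3], [0, 0, 0, 0, -0.1, 6, -0.3], [0, 0, 0, 0, -0.1, 7, -0.3], [0, 0, 0, 0, -0.1, 7, -0.3], [0, 0, 0, 0, -0.1, 7, -0.3], [0, 0, 0, 0, -0.1, 7, -0.3]])

```text
time_s: 2.2
tcp_pos: [0.4799, -0.189, 0.2328]
ee_rot: [[-0.972, -0.233, 0.002], [-0.233, 0.972, -0.001], [-0.002, -0.001, -1.0]]
wrist_force: [-0.0, -0.4, -0.7]
gripper_width: 0.652
gripper_force: 0.0
```

```bash
python3 -c "
from h import *
s=sense();print(s['time_s'],s['tcp_pos'],s['wrist_force'],np.round(s['joints'],1));print(delta([.479,-.187,.1975],103.6))"
```

```text
2.2 [ 0.4798708  -0.18902614  0.23277926] [-0.00528084 -0.43863443 -0.67748523] [ -3.4  11.7 -15.6   0.  -62.6 -73.1]
(array([-0.0012,  0.0018, -0.0018]), array([0.04, 0.22, 3.53]))
```

>>> arm_command(deltas=[[0, 0, 0, 0, 0.2, 1, -0.3], [0, 0, 0, 0, 0.2, 2, -0.3], [0, 0, 0, 0, 0.2, 3, -0.3], [0, 0, 0, 0, 0.2, 3.4, -0.3], [0, 0, 0, 0, 0.2, 3.4, -0.3], [0, 0, 0, 0, 0.2, 3.4, 0.2], [0, 0, 0, 0, 0.2, 3.4, 0.2], [0, 0, 0, 0, 0.2, 3.4, 0.2]])

```text
time_s: 2.87
tcp_pos: [0.4792, -0.1866, 0.198]
ee_rot: [[-0.972, -0.234, 0.001], [-0.234, 0.972, -0.0], [-0.001, -0.0, -1.0]]
wrist_force: [1.3, -0.2, 0.2]
gripper_width: 0.498
gripper_force: 0.0
```

```bash
python3 - <<'E'
from h import *
s=sense();print(s['time_s'],s['tcp_pos'],s['wrist_force'],s['gripper_width']);print(delta([.479,-.187,.1975],103.6))
c=capture("side");cv2.imwrite("pics/s2.png",cv2.resize(c["pixels"][230:430,160:400],None,fx=3,fy=3))
E
```

```text
2.8667 [ 0.47918175 -0.18661441  0.19799654] [ 1.29833599 -0.19263431  0.19150556] 0.4980136977566829
(array([-0.0005,  0.0009, -0.0014]), array([ 0.03, -0.03,  0.05]))
```

View pics/s2.png

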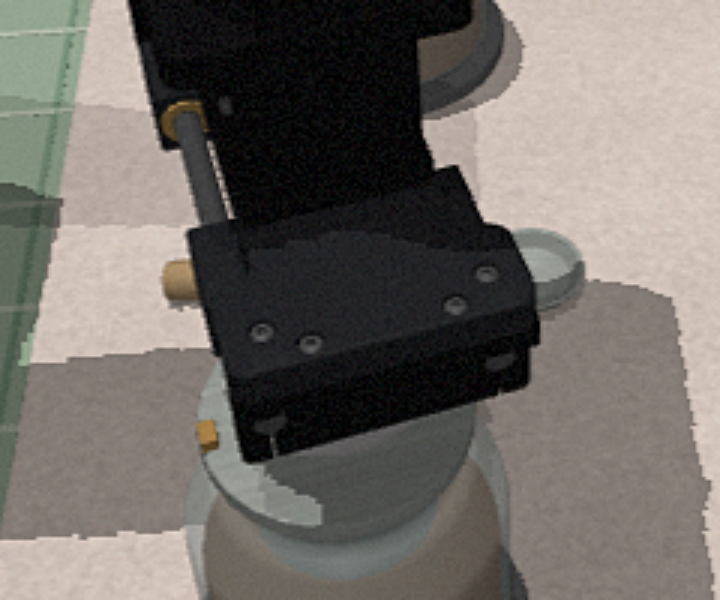

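The crop shows the gripper squarely over the lid, carriage clear of the collar and the brass mark at (207,435) free. Now I'll close.

>>> arm_command(deltas=[[0, 0, 0, 0, 0, 0, 0.5], [0, 0, 0, 0, 0, 0, 0.6], [0, 0, 0, 0, 0, 0, 0.8], [0, 0, 0, 0, 0, 0, 1], [0, 0, 0, 0, 0, 0, 1], [0, 0, 0, 0, 0, 0, 1], [0, 0, 0, 0, 0, 0, 1], [0, 0, 0, 0, 0, 0, 1]])

```text
time_s: 3.58
tcp_pos: [0.4788, -0.1866, 0.1976]
ee_rot: [[-0.972, -0.234, 0.0], [-0.234, 0.972, -0.0], [-0.0, -0.0, -1.0]]
wrist_force: [0.2, 0.8, -0.2]
gripper_width: 0.138
gripper_force: 30.0
```

Gripped: opening is 12 mm with 30 N and almost no side force. Now press.

>>> arm_command(deltas=[[0, 0, 0, 0, 0, 0.3, 1], [0, 0, 0, 0, 0, 0.6, 1], [0, 0, 0, 0, 0, 0.9, 1], [0, 0, 0, 0, 0, 1.2, 1], [0, 0, 0, 0, 0, 1.4, 1], [0, 0, 0, 0, 0, 1.55, 1], [0, 0, 0, 0, 0, 1.55, 1], [0, 0, 0, 0, 0, 1.55, 1]])

```text
time_s: 4.25
tcp_pos: [0.4789, -0.1867, 0.184]
ee_rot: [[-0.972, -0.234, 0.001], [-0.234, 0.972, -0.001], [-0.001, -0.001, -1.0]]
wrist_force: [-3.3, 2.9, 11.2]
gripper_width: 0.132
gripper_force: 30.0
```

Force 11.2 N matches about 13.6 mm of press, so the arm is giving slightly. I'll add about 2 mm.

>>> arm_command(deltas=[[0, 0, 0, 0, 0, 0.1, 1], [0, 0, 0, 0, 0, 0.2, 1], [0, 0, 0, 0, 0, 0.2, 1], [0, 0, 0, 0, 0, 0.2, 1]])

```text
time_s: 4.58
tcp_pos: [0.479, -0.1867, 0.1822]
ee_rot: [[-0.972, -0.234, 0.001], [-0.234, 0.972, -0.001], [-0.001, -0.001, -1.0]]
wrist_force: [-3.3, 3.2, 12.7]
gripper_width: 0.135
gripper_force: 30.0
```

```bash
python3 - <<'E'
from h import *
s=sense();print(s['time_s'],s['tcp_pos'],s['wrist_force'],s["moment"],np.round(s['joints'],1))
E
```

```text
4.5833 [ 0.47896147 -0.18666421  0.18217206] [-3.25445613  3.19334592 12.68881026] [ 0.92283825  1.20105242 -0.00759085] [ -3.2  14.4 -20.    0.1 -55.5 -73.3]
```

Press is 15.4 mm and the force agrees. Now turn clockwise, which is +z of the down-pointing tool.

>>> arm_command(deltas=[[0, 0, 0.1, 0, 0, 0, 1], [0, 0, 0.2, 0, 0, 0, 1], [0, 0, 0.3, 0, 0, 0, 1], [0, 0, 0.4, 0, 0, 0, 1], [0, 0, 0.5, 0, 0, 0, 1], [0, 0, 0.6, 0, 0, 0, 1], [0, 0, 0.7, 0, 0, 0, 1], [0, 0, 0.8, 0, 0, 0, 1]])

```text
time_s: 5.25
tcp_pos: [0.4812, -0.1875, 0.1833]
ee_rot: [[-0.843, 0.537, 0.006], [0.537, 0.843, -0.003], [-0.007, 0.001, -1.0]]
wrist_force: [-1.3, -1.0, 11.3]
gripper_width: 0.138
gripper_force: 30.0
```

>>> arm_command(deltas=[[0, 0, 0.1, 0, 0, 0.05, 1], [0, 0, 0.2, 0, 0, 0.1, 1], [0, 0, 0.3, 0, 0, 0.1, 1], [0, 0, 0.4, 0, 0, 0.1, 1], [0, 0, 0.5, 0, 0, 0.1, 1], [0, 0, 0.6, 0, 0, 0.1, 1], [0, 0, 0.7, 0, 0, 0.1, 1], [0, 0, 0.77, 0, 0, 0.1, 1]])

```text
time_s: 5.92
tcp_pos: [0.4815, -0.1874, 0.1824]
ee_rot: [[-0.232, 0.973, 0.007], [0.973, 0.232, -0.003], [-0.004, 0.006, -1.0]]
wrist_force: [0.5, 0.1, 11.1]
gripper_width: 0.134
gripper_force: 30.0
```

>>> arm_command(deltas=[[0, 0, 0, 0, 0, 0, 1], [0, 0, 0, 0, 0, 0, 1]])

```text
time_s: 6.08
tcp_pos: [0.4815, -0.1874, 0.1824]
ee_rot: [[-0.236, 0.972, 0.007], [0.972, 0.236, -0.003], [-0.004, 0.006, -1.0]]
wrist_force: [0.3, -0.1, 11.7]
gripper_width: 0.136
gripper_force: 30.0
```

```bash
python3 - <<'E'
from h import *
s=sense();R=np.array(s['ee_rot']);print(s['time_s'],s['tcp_pos'],s['wrist_force'],s["moment"],np.round(s['joints'],1),np.degrees(np.arctan2(R[1,1],R[0,1])))
c=capture("side");cv2.imwrite("pics/s3.png",cv2.resize(c["pixels"][230:430,160:400],None,fx=3,fy=3))
E
```

```text
6.0833 [ 0.48148797 -0.18741203  0.18239075] [ 0.27800069 -0.129027   11.66597553] [ 0.01458986  0.14260824 -0.08560555] [  -3.2   14.4  -20.     0.2  -55.2 -163.3] 13.630309057770235
```

View pics/s3.png

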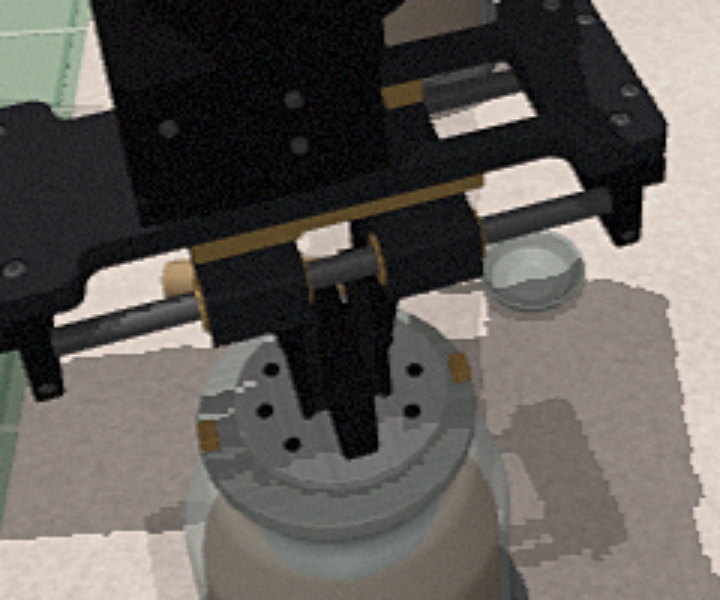

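The wing is now square across the two brass marks at (207,435) and (458,367), still pressed with about 11.7 N. Next I'll let it rise into the seat.

>>> arm_command(deltas=[[0, 0, 0, 0, 0, -0.15, 1], [0, 0, 0, 0, 0, -0.3, 1], [0, 0, 0, 0, 0, -0.45, 1], [0, 0, 0, 0, 0, -0.6, 1], [0, 0, 0, 0, 0, -0.7, 1], [0, 0, 0, 0, 0, -0.7, 1], [0, 0, 0, 0, 0, -0.7, 1]])

```text
time_s: 6.72
tcp_pos: [0.4814, -0.1874, 0.1885]
ee_rot: [[-0.235, 0.972, 0.007], [0.972, 0.235, -0.002], [-0.004, 0.006, -1.0]]
wrist_force: [1.6, -0.3, 7.8]
gripper_width: 0.132
gripper_force: 30.0
```

>>> arm_command(deltas=[[0, 0, 0, 0, 0, -0.1, 1], [0, 0, 0, 0, 0, -0.1, 1], [0, 0, 0, 0, 0, -0.1, 0.6], [0, 0, 0, 0, 0, -0.1, 0.3], [0, 0, 0, 0, 0, -0.1, 0], [0, 0, 0, 0, 0, -0.1, 0], [0, 0, 0, 0, 0, -0.1, 0], [0, 0, 0, 0, 0, -0.1, 0]])

```text
time_s: 7.38
tcp_pos: [0.4781, -0.1864, 0.1865]
ee_rot: [[-0.234, 0.972, -0.002], [0.972, 0.234, 0.0], [0.001, -0.002, -1.0]]
wrist_force: [0.3, -0.6, 0.1]
gripper_width: 0.463
gripper_force: 0.0
```

>>> arm_command(deltas=[[0, 0, 0, 0, 0, -1, 0], [0, 0, 0, 0, 0, -2.5, 0], [0, 0, 0, 0, 0, -4.5, 0], [0, 0, 0, 0, 0, -7, 0], [0, 0, 0, 0, 0, -10, 0], [0, 0, 0, 0, 0, -12, 0], [0, 0, 0, 0, 0, -12, 0], [0, 0, 0, 0, 0, -12, 0]])

```text
time_s: 8.05
tcp_pos: [0.4791, -0.1865, 0.3089]
ee_rot: [[-0.234, 0.972, 0.003], [0.972, 0.234, 0.0], [-0.001, 0.003, -1.0]]
wrist_force: [0.4, -0.3, -1.1]
gripper_width: 0.5
gripper_force: 0.0
```

```bash
python3 - <<'E'
from h import *
s=sense();print(s['time_s'],s['tcp_pos'],s['wrist_force'],s['gripper_width'])
a=capture("side");b=capture("wrist")["pixels"]
cv2.imwrite("pics/s4.png",cv2.resize(np.hstack([a["pixels"][110:470,200:420],b[60:420,150:430]]),None,fx=1.5,fy=1.5))
E
```

```text
8.05 [ 0.47912613 -0.18651001  0.3088642 ] [ 0.37265672 -0.30734517 -1.0676503 ] 0.49961521207991805
```

View pics/s4.png

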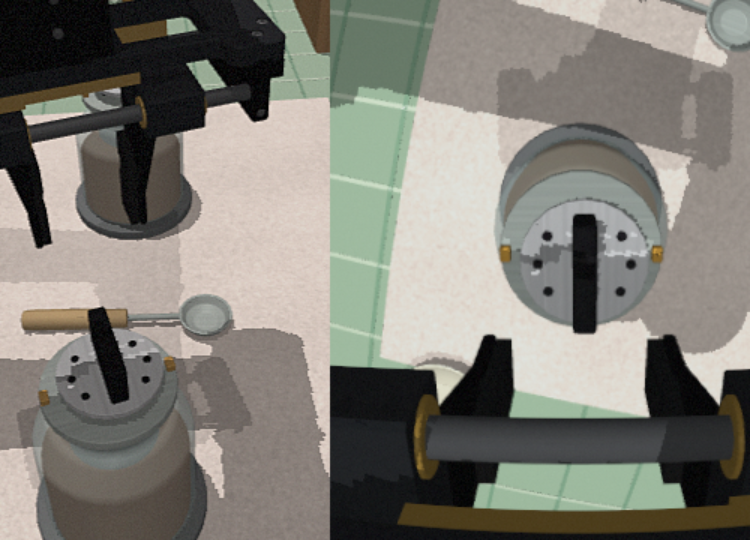

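The lid is released and level, with its wing square across the marks at (505,254) and (656,254) in the wrist half. I'll do one height check before handing in.

```bash
python3 - <<'E'
from h import *
c=capture("side"); R,t,f=cam(c)
x0,y0,x1,y1=240,305,300,390
m=(c["pixels"][y0:y1,x0:x1].max(2)<45).astype(np.uint8); n,l,st,ce=cv2.connectedComponentsWithStats(m); i=1+np.argmax(st[1:,4]); s=st[i]
print("seen rows",s[1]+y0,s[1]+s[3]-1+y0,"cols",s[0]+x0,s[0]+s[2]-1+x0)
a=np.radians(13.6-90); X=np.array([np.cos(a),np.sin(a),0]); Y=np.array([-X[1],X[0],0])
for z in(.1515,.1605,.1695):
    P=np.array([np.array([.4795,-.1872,z+h])+X*i*.028+Y*j*.006 for h in(.005,.035) for i in(-1,1) for j in(-1,1)])
    q=(R@P.T).T+t; uv=f*q[:,:2]/q[:,2:]+[c["cx"],c["cy"]]; print(z,uv.min(0).round(1),uv.max(0).round(1))
E
```

```text
seen rows 315 378 cols 259 285
0.1515 [255.5 316.3] [284.4 383.5]
0.1605 [254.6 310. ] [283.8 377.7]
0.1695 [253.7 303.5] [283.2 371.7]
```

```bash
python3 - <<'E'
from h import *; import pickle
old=pickle.load(open("c0.pkl","rb"))["side"]; new=capture("side")
def lid(c,yaw,zs):
    R,t,f=cam(c); x0,y0,x1,y1=225,300,310,390
    m=(c["pixels"][y0:y1,x0:x1].max(2)<60).astype(np.uint8); n,l,st,ce=cv2.connectedComponentsWithStats(m); i=1+np.argmax(st[1:,4]); s=st[i]
    print("centroid",ce[i]+[x0,y0],"rows",s[1]+y0,s[1]+s[3]-1+y0)
    a=np.radians(yaw); X=np.array([np.cos(a),np.sin(a),0]); Y=np.array([-X[1],X[0],0])
    for z in zs:
        P=np.array([np.array([.4795,-.1872,z+h])+X*i*.028+Y*j*.006 for h in(.005,.035) for i in(-1,1) for j in(-1,1)])
        q=(R@P.T).T+t; uv=(f*q[:,:2]/q[:,2:]+[c["cx"],c["cy"]]).astype(np.float32); h=cv2.convexHull(uv); M=cv2.moments(h)
        print(z,M["m10"]/M["m00"],M["m01"]/M["m00"],uv[:,1].min(),uv[:,1].max())
lid(old,13.6,[.1695]); lid(new,-76.4,[.1545,.1605,.1695])
E
```

```text
centroid [268.4581422  338.38016055] rows 318 359
0.1695 268.01548032554905 336.56655461420576 314.0142 359.6258
centroid [272.14285714 346.97014925] rows 315 379
0.1545 269.93535266531467 348.0370085021247 314.1924 381.60928
0.1605 269.45129622354773 343.9724891184964 309.97205 377.7028
0.1695 268.71127406240794 337.757359254709 303.52182 371.72653
```

The force record settles the height. At 9 mm below start the lid still pushed up with 7.8 N, so the lugs were past the track ceiling and in their seats. The image gives about 0.159–0.160 m, which agrees within its roughly 2 mm error. Handing in.

```bash
python3 -c "
from h import *
print(finish_job())"
```

```text
the job is handed in; nothing more can be done
None
```

I pressed the loose lid down about 15 mm, turned it a quarter turn clockwise and released it, and it seated with its wing square across the marks (height about 160 mm by camera and force, not measured exactly); the other jar was not touched, and the job was handed in at about 8 s with no verdict returned.

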